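Run the shuttle to the third gap and push the culture dish in

ROBOT

A 7-joint arm with a two-finger parallel gripper is mounted at the origin on a cart in front of the work surface, level with it; the furniture and walls round the work are solid. World frame = base frame: x ahead of the robot, y to its left, z up, the work surface at z = 0. Lengths are in m, angles in rad, forces in N, time in s.
With the tool pointing down it reaches from about 0.4 to 0.85 m from the base axis. Payload 10.4 kg.
Tool frame: the origin (TCP) lies on the centre line of the jaws, within the pads' length; the fingertips stand 8 mm ahead of it and the grasp point (between the pads) lies 11 mm behind it (r.finger_overhang is the distance from the TCP to the fingertips, in m); z points along the fingers, y is the line along which they close (so a half turn about z gives the same grasp; the last joint's range is limited). The gripper opens to 87 mm and grips with 3 to 60 N. Pads are 19 mm wide; open, the fingers measure 117 mm over their backs; the gripper's body (75 mm by 190 mm) begins 51 mm behind the grasp point.
Start: joints at [1.203, 0.332, -0.065, 1.46, 0.022, 1.35, -0.088], TCP at [0.211, -0.588, 0.231] pointing down, gripper open.
Joint ranges: [-2.6, 2.6], [-0.5, 2.12], [-1.47, 1.34], [0.16, 2.42], [-1.27, 4.41], [0.06, 2.06], [-2.6, 2.6]. Speed limits (rad/s): [2.22, 2.22, 2.79, 2.79, 3.14, 3.14, 3.14].

INTERFACE

Orientations are given as a unit quaternion [x, y, z, w].
In Python, from bench import r, vision gives the robot as it stands.
- The arm moves only by the tool drive_tool, never from a script. Its argument "series" is a list of rows, each a list of 2 entries, a list of its own where there are three numbers: the shift along the world's x, y, z in cm, then the turn about the world's z in degrees. A call has exactly 10 rows; each row shifts and turns the commanded pose from where the row before left it; what a row does not reach is not made up. A row lasts 1/8 s, in which the tool goes at most 62.5 mm and 10.7 degrees, less where a joint would pass 70% of its speed; a pose out of reach is approached as far as the arm can. A call with a gripper value outside its range is refused whole. "hand" is the closure, from 0 (fully open) to 1 (shut), set as the call begins (left out, the last holds). The fingers move at their own pace and stop on an object; "newtons" is the grip in N (left out, the last holds). Time passes only in rows, so rows that do not move let the fingers close, or fill a call up. It gives the time, the measured TCP pose, the force, the opening and the grip force at its end, in the units of the state.
- r.read_state(): the state, without advancing time (a new reading comes with each control period).
- vision.camera(name): name is "scene" or "top" or "wrist"; returns a dict with "color" (400x640x3 uint8, red, green, blue), "intrinsics" (3x3 intrinsics, pixels), "R" (3x3) and "t" (3): a world point X has camera coordinates R X + t; the wrist camera has in their place "mount" (4x4, takes a point from camera to tool coordinates, whose origin is the TCP and whose axes are the flange's). Camera axes: x right, y down, z forward; pixel columns grow to the right and rows downward; lengths in m; the calibration is good to about 2 mm. A picture is of the moment at which its call begins: read the wrist's pose just before it. There is no depth.
- r.close_job(): hands the job in; it is judged then, once.
The state is a dict: "time": time; "joint_positions": joint angles; "joint_vel": joint speeds; "joint_torque": joint torques, N m; "ee_pos": TCP position; "eef_rot": TCP orientation; "ft_force": force on the tool from outside, world axes, zero at the start; "torque": the same for the moment, N m; "width": finger opening in m; "grip_force": force on a finger pad.
Only numpy, scipy, OpenCV 4.12 (cv2) and the standard library are available. Lean on these libraries where they do the work, as an engineer would, in place of code of your own. Each camera call takes 0.05 s, during which the arm holds its last target. There are 200 camera calls.

TASK

With a fingertip, run the blue shuttle along its rail past the gaps of the dish rack, counting them from the robot's left, and stop it squarely in front of the third gap. Push the dish off the shuttle into that gap until it rests against the back wall, then push the empty shuttle back to its stop at the left end of the rail. Only push: the dish stays flat and is never lifted, and the other dishes and the things around stay where they are.

Things in the scene. Friction and masses are not known exactly. Their poses are not given: they have to be found in the camera images.
- dish_rack: Fixed level rack, 148 deep (x), 412 wide (y), 51 mm high. Origin on the worktop under its middle; x points away from the robot, y left, z up. Behind a rail along y lie 6 gaps in a row, open toward the robot. Gap n from the left has its centre line at y = 165 - 66(n-1) mm: 165, 99, 33, -33, -99, -165. A dish against the back wall has its centre at x = +34 mm
- left_nose (a point): Top of the rounded front end of the leftmost of 7 white dividers, at x -1, y 200.5, z 44.5 mm of the rack. Dividers are 5 thick, 66 apart, tops z 44.5, and leave gaps 61 wide. Gap floor: dark deck, z 28.5. They run back from x -1 to the aluminium back wall (inner face x +62, top z 50.5)
- rail_left (a point): Left end of the steel guide rail, on its top: x -36, y 200, z 23 mm of the rack. The rail runs along y, 20 wide, with a black stop at either end, top z 26. In front of the dividers the rack has nothing higher than that except the shuttle
- shuttle (a joint): Position of the blue shuttle along the rail in m: 0 = against its left end stop, in front of the first gap, where it starts, growing to the right (toward -y of the rack) by 0.066 per gap, at most 0.330 in front of the sixth. It runs free of springs, stays where it is left, and takes about 1.5 N to move
- nest (a point): Middle of the blue shuttle's nest floor: x -36, z 30 mm of the rack, axes as the rack's. Floor 66 deep (x), 73 wide (y), 1.5 above the gap floor. Walls 5 thick, 15 high at left and right (outer faces 36.5 from this point, 63 between); open toward the gaps. Front: two corner lips 7 high with a cut-out 45 wide between them, through which a finger can follow the dish
- dish: The dish to load: clear round covered petri dish, 56 diameter, 15 high, 16 to 32 g; origin at the middle of its underside, z up. It starts lying on the shuttle's nest floor
- dish_a: Same kind of dish, loose, already lying in the second gap; leave alone
- dish_b: Same kind of dish, loose, already lying in the fifth gap; leave alone
- lab_book: Dark blue notebook 210x152x14, flat on the worktop at the left; leave alone
- scissors: Scissors with blue handles, 199 long, 9 high, at the right; leave alone
- timer: Black bench timer 50x76x24, at the right; leave alone
- indicator: Small white bottle with orange cap, 36 diameter, 76 high, behind the rack; leave alone
- reagent_1: Bottle with blue cap, 56 diameter, 106 high, behind the rack; leave alone
- reagent_2: Bottle with blue cap, 56 diameter, 106 high, behind the rack; leave alone
- tube_rack: Clear rack of capped tubes, 60x161x82, behind the rack; leave alone

How it is judged:
By the outcome, as a careful person would: the job done as asked, in the order asked, and still so for the second after the job is handed in, with the robot touching nothing.
It also fails if it takes over 61 s, if anything falls off the work surface, if the arm or the gripper's body presses on something with over 40 N, if the wrist force passes 120 N, or if a joint passes its speed limit or range.

## Working session

There is one attempt and no reset: what is moved stays moved. The work goes in short steps, Python scripts to look and compute and a tool call to move; the robot and the scene stay as the last step left them, time stands still between calls to the robot, and variables do not carry over. Pictures are saved under pics/ and viewed, at most 10 in all, crops included, and the job is handed in when it is done.

Besides the shell and the picture viewer there is one more tool, called after "Call:" as name(argument=value, ...) on one line, values as JSON. drive_tool: Moves the arm, as the interface text tells. Its arguments: {"type":"object","properties":{"series":{"type":"array"},"hand":{"type":"number"},"newtons":{"type":"number"}},"required":["series"]}

```bash
mkdir -p pics; python3 - <<'E'
from bench import r, vision
import cv2,pickle
s=r.read_state();print(s)
d={}
for n in("scene","top"):
    c=vision.camera(n);d[n]=c;cv2.imwrite(f"pics/{n}0.png",c["color"][:,:,::-1])
    print(n,c["intrinsics"],c["R"],c["t"])
pickle.dump(d,open("c.pkl","wb"))
E
```

```text
{'time': 0.0, 'joint_positions': array([ 1.20336513,  0.33287079, -0.06469465,  1.46095613,  0.02156989,
        1.34990681, -0.08852061]), 'joint_vel': array([-0.00012227, -0.0009182 ,  0.00132662,  0.00128816,  0.00047436,
       -0.00097547, -0.00156819]), 'joint_torque': array([-6.31694493e-04, -6.23238516e+01,  2.45758990e-02, -3.89898670e+01,
       -6.13747467e-02,  3.94173351e-02,  1.39974973e-04]), 'ee_pos': array([ 0.21114352, -0.58784353,  0.22974752]), 'eef_rot': array([ 9.85173900e-01,  1.71557174e-01, -1.44088065e-04, -7.09043979e-04]), 'ft_force': array([-0.46064913, -0.115848  , -0.31929891]), 'torque': array([-0.00502131,  0.01646395,  0.00427469]), 'grip_force': 0.0, 'width': 0.0870511626491034}
scene [[424.19459173   0.         318.04684902]
 [  0.         424.19459173 194.06516856]
 [  0.           0.           1.        ]] [[-0.84196985 -0.53927003  0.01657145]
 [-0.33627163  0.50051112 -0.7977531 ]
 [ 0.42191015 -0.67725657 -0.60275648]] [0.54696901 0.23485847 1.29060564]
top [[385.72700036   0.         321.4715204 ]
 [  0.         385.72700036 197.15399736]
 [  0.           0.           1.        ]] [[ 0.00996467 -0.99990812  0.0091898 ]
 [-0.9908764  -0.0111091  -0.1343151 ]
 [ 0.13440485 -0.00776755 -0.99089606]] [-0.00319289  0.61502703  1.18953386]
```

View pics/top0.png

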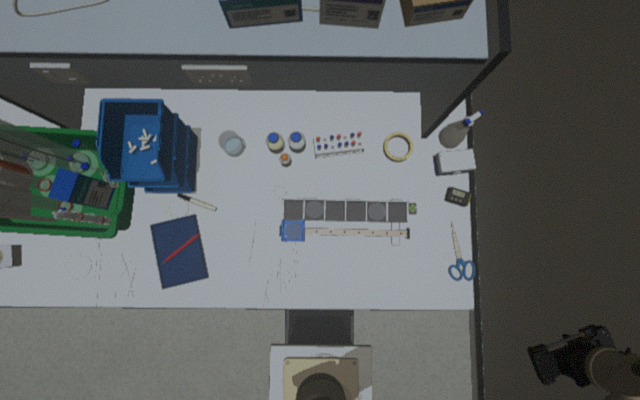

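View pics/scene0.png

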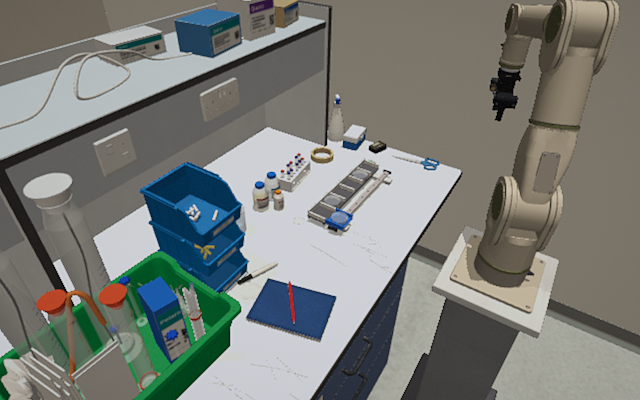

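The top view shows the rack at columns 283-408, rows 199-240, with the blue shuttle at (292,231) at the left end. I'll enlarge both.

```bash
python3 - <<'E'
import cv2
a=cv2.imread("pics/top0.png")[190:250,270:425];b=cv2.imread("pics/scene0.png")[150:240,295:405]
cv2.imwrite("pics/topc.png",cv2.resize(a,None,fx=5,fy=5,interpolation=cv2.INTER_CUBIC))
cv2.imwrite("pics/scenec.png",cv2.resize(b,None,fx=6,fy=6,interpolation=cv2.INTER_CUBIC))
E
```

```text
(no output)
```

View pics/topc.png

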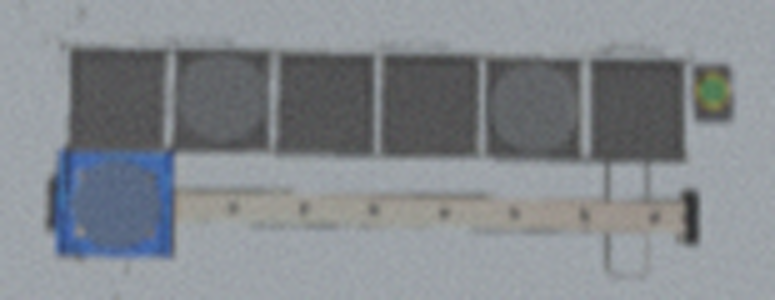

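The crop shows the deck's front edge running from (70,151) to (684,159) in crop pixels. The dividers sit at about 171, 274, 379, 482 and 587, the shuttle's centre is at (115,203), and dishes lie in gaps 2 and 5.

```bash
cat > h.py <<'E'
import numpy as np
def ray(c,u,v,z,R=None,t=None):
    """world point at height z seen at pixel u,v (world->camera R,t)"""
    R=c["R"] if R is None else R; t=c["t"] if t is None else t
    d=R.T@np.linalg.solve(c["intrinsics"],[u,v,1]); o=-R.T@t
    return o+d*(z-o[2])/d[2]
E
python3 - <<'E'
import pickle,numpy as np
from h import ray
c=pickle.load(open("c.pkl","rb"))["top"]
p=lambda x,y,z:ray(c,270+x/5-.4,190+y/5-.4,z)
L=p(70,151,.0285);R=p(684,159,.0285);print("front L,R",L,R,np.linalg.norm(L-R))
d=L-R;th=np.arctan2(-d[0],d[1]);print("yaw deg",np.degrees(th))
ex=np.array([np.cos(th),np.sin(th)]);ey=np.array([-np.sin(th),np.cos(th)])
o=(L+R)[:2]/2+.001*ex;print("origin",o)
for n,q in dict(shuttle=p(115,203,.045),dishA=p(222,98,.0435),dishB=p(532,107,.0435),back=p(378,53,.0505),stopR=p(690,217,.026)).items():
    print(n,(q[:2]-o)@ex,(q[:2]-o)@ey,q)
E
```

```text
front L,R [0.54237183 0.12356624 0.0285    ] [ 0.54143293 -0.26973535  0.0285    ] 0.3933027096684206
yaw deg -0.13677672163464877
origin [ 0.54290238 -0.07308694]
shuttle -0.03459393057716295 0.16606524992499314 [0.50870498 0.09306042 0.045     ]
dishA 0.03278906418008144 0.09981545510933881 [0.57592963 0.02664995 0.0435    ]
dishB 0.02966583122527966 -0.09707518061145405 [ 0.57233639 -0.17023267  0.0435    ]
back 0.06201090827477909 0.0013941650176580356 [ 0.60491644 -0.07184082  0.0505    ]
stopR -0.0378980740688143 -0.20042815020620738 [ 0.50452595 -0.27342405  0.026     ]
```

Call:
drive_tool(series=[[[2.6, 3.6, 0], -2], [[2.6, 3.6, 0], -2], [[2.6, 3.6, 0], -2], [[2.6, 3.6, 0], -2], [[2.6, 3.6, 0], -2], [[2.6, 3.6, 0], -2], [[2.6, 3.6, 0], -2], [[2.6, 3.6, 0], -2], [[2.6, 3.6, 0], -2], [[2.6, 3.6, 0], -2]], hand=1, newtons=10)

```text
time: 1.35
ee_pos: [0.4718, -0.2269, 0.2303]
eef_rot: [1.0, -0.003, -0.0, -0.0]
ft_force: [0.7, -1.1, 0.2]
width: 0.0018
grip_force: 0.0
```

Call:
drive_tool(series=[[[0.5, 4, 0], 0], [[0.5, 4, 0], 0], [[0.5, 4, 0], 0], [[0.5, 4, 0], 0], [[0.5, 4, 0], 0], [[0.5, 4, 0], 0], [[0.5, 4, 0], 0], [[0.3, 4, 0], 0], [[0, 4, 0], 0], [[0, 0, 0], 0]])

```text
time: 2.6
ee_pos: [0.5084, 0.1353, 0.2304]
eef_rot: [1.0, 0.001, -0.0, -0.001]
ft_force: [0.7, -0.6, 0.5]
width: 0.0005
grip_force: 0.0
```

```bash
cat >> h.py <<'E'
from scipy.spatial.transform import Rotation as Ro
def wrist(name):
    from bench import r,vision
    import cv2,pickle
    s=r.read_state();c=vision.camera("wrist")
    T=np.eye(4);T[:3,:3]=Ro.from_quat(s["eef_rot"]).as_matrix();T[:3,3]=s["ee_pos"]
    W=np.linalg.inv(T@c["mount"]);c["R"]=W[:3,:3];c["t"]=W[:3,3]
    cv2.imwrite(f"pics/{name}.png",c["color"][:,:,::-1]);pickle.dump(c,open(name+".pkl","wb"));return c
E
python3 - <<'E'
from h import *
c=wrist("w1");print(c["mount"])
for q in [(.5-.5+.507,.1285,.045),(.543,.1275,.0445)]:
    k=c["intrinsics"]@(c["R"]@np.array(q)+c["t"]);print(k[:2]/k[2])
E
```

```text
[[-5.49330925e-04 -9.66594545e-01 -2.56309742e-01  6.98550521e-02]
 [ 9.99999411e-01 -7.70931071e-04  7.64103482e-04  6.78387249e-05]
 [-9.36175401e-04 -2.56309171e-01  9.66594399e-01 -1.53932389e-01]
 [ 0.00000000e+00  0.00000000e+00  0.00000000e+00  1.00000000e+00]]
[331.3910955  184.54072972]
[332.66555264 146.76158775]
```

View pics/w1.png

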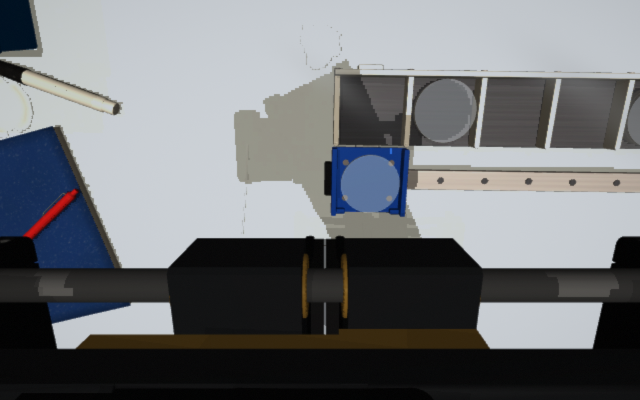

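The wrist view shows the shuttle's left edge at column 331 and right edge at 409 (rows 147-215). The left divider nose is at about (337,146), and the closed fingers are at columns 305-348. I'll enlarge the fit area and check the fingers' shape in the scene camera.

```bash
python3 - <<'E'
from h import *
import cv2,pickle
from bench import r,vision
c=pickle.load(open("w1.pkl","rb"));print(c["intrinsics"][0,0])
s=r.read_state()
for z in(.008,0,-.03,-.06):
  for y in(-.015,.015):
    k=c["intrinsics"]@(c["R"]@(s["ee_pos"]+[-.0095,y,-z])+c["t"]);print(z,y,k[:2]/k[2])
S=vision.camera("scene")
k=S["intrinsics"]@(S["R"]@s["ee_pos"]+S["t"]);u,v=(k[:2]/k[2]).astype(int);print(u,v)
a=cv2.resize(c["color"][60:220,320:520,::-1],None,fx=4,fy=4,interpolation=cv2.INTER_CUBIC)[:,:480]
a=cv2.resize(c["color"][130:225,325:425,::-1],(500,475),interpolation=cv2.INTER_CUBIC)
b=cv2.resize(S["color"][v-55:v+25,u-25:u+25,::-1],(297,475),interpolation=cv2.INTER_CUBIC)
cv2.imwrite("pics/c2.png",np.hstack([a,b]))
E
```

```text
360.3196107969387
0.008 -0.015 [359.51314994 274.27521696]
0.008 0.015 [298.38602678 274.2290224 ]
0 -0.015 [361.11083238 281.89160957]
0 0.015 [297.18904078 281.84318119]
-0.03 -0.015 [368.67248446 317.93914284]
-0.03 0.015 [291.52386278 317.8799975 ]
-0.06 -0.015 [380.18000127 372.79720702]
-0.06 0.015 [282.90252104 372.72129441]
334 176
```

View pics/c2.png

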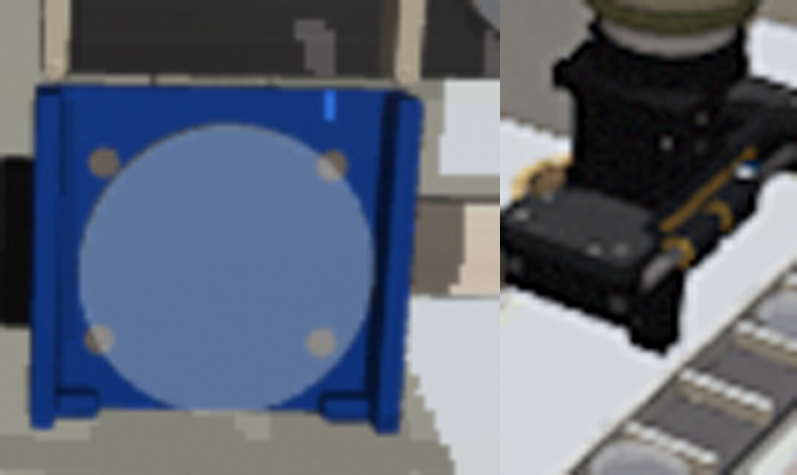

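```bash
python3 - <<'E'
from h import *
import pickle
c=pickle.load(open("w1.pkl","rb"))
for n,(u,v,z) in dict(nose1=(336,145,.0445),nose2=(406.8,145,.0445),shLb=(332.6,147.6,.045),shLf=(331,215.5,.045),shRb=(409,149.6,.045),shRf=(405,216,.045),dL=(340.8,182,.043),dR=(399.8,182,.043),dback=(370,154.8,.045),stopLf=(325.5,195,.026),stopLb=(325.5,162,.026)).items():
    print(n,ray(c,u,v,z).round(4))
E
```

```text
nose1 [0.5446 0.1244 0.0445]
nose2 [0.5447 0.0582 0.0445]
shLb [0.5423 0.1276 0.045 ]
shLf [0.4759 0.1287 0.045 ]
shRb [0.5405 0.056  0.045 ]
shRf [0.4755 0.0559 0.045 ]
dL [0.5091 0.1194 0.043 ]
dR [0.5091 0.0625 0.043 ]
dback [0.5356 0.0924 0.045 ]
stopLf [0.4921 0.1341 0.026 ]
stopLb [0.526  0.1341 0.026 ]
```

The left nose and the second nose put gap 1's centre at y=0.0913, and the shuttle's centre is at 0.0918, so they agree. The rack origin is about (0.5445, -0.0737) with yaw about 0. Next I'll lower the fingertip to the left of the shuttle.

Call:
drive_tool(series=[[[0, 2.5, -1], 0], [[0, 0, -3], 0], [[0, 0, -3], 0], [[0, 0, -3], 0], [[0, 0, -3], 0], [[0, 0, -3], 0], [[0, 0, -2], 0], [[0, 0, -0.9], 0], [[0, 0, 0], 0], [[0, 0, 0], 0]])

```text
time: 3.95
ee_pos: [0.51, 0.1569, 0.0425]
eef_rot: [1.0, -0.002, 0.001, -0.0]
ft_force: [0.8, 0.5, -0.1]
width: 0.0005
grip_force: 0.0
```

Call:
drive_tool(series=[[[0, -0.3, 0], 0], [[0, -0.3, 0], 0], [[0, -0.3, 0], 0], [[0, -0.3, 0], 0], [[0, -0.3, 0], 0], [[0, -0.3, 0], 0], [[0, -0.2, 0], 0], [[0, -0.2, 0], 0], [[0, 0, 0], 0], [[0, 0, 0], 0]])

```text
time: 5.2
ee_pos: [0.5093, 0.1346, 0.0416]
eef_rot: [1.0, -0.002, 0.0, 0.0]
ft_force: [0.7, 0.6, 0.1]
width: 0.0003
grip_force: 0.0
```

Call:
drive_tool(series=[[[0, -0.4, 0], 0], [[0, -0.8, 0], 0], [[0, -0.8, 0], 0], [[0, -0.8, 0], 0], [[0, -0.8, 0], 0], [[0, -0.8, 0], 0], [[0, -0.8, 0], 0], [[0, -0.8, 0], 0], [[0, -0.4, 0], 0], [[0, 0, 0], 0]])

```text
time: 6.45
ee_pos: [0.5095, 0.0702, 0.0416]
eef_rot: [1.0, -0.002, 0.0, 0.0]
ft_force: [0.5, -0.4, -0.3]
width: 0.0005
grip_force: 0.0
```

Call:
drive_tool(series=[[[0, -0.4, 0], 0], [[0, -0.8, 0], 0], [[0, -0.8, 0], 0], [[0, -0.8, 0], 0], [[0, -0.8, 0], 0], [[0, -0.8, 0], 0], [[0, -0.6, 0], 0], [[0, -0.4, 0], 0], [[0, 0, 0], 0], [[0, 0, 0], 0]])

```text
time: 7.7
ee_pos: [0.5094, 0.0168, 0.0416]
eef_rot: [1.0, -0.002, 0.0, 0.0]
ft_force: [-0.5, -0.3, -0.2]
width: 0.0006
grip_force: 0.0
```

```bash
python3 - <<'E'
from h import *
import cv2
from bench import r
c=wrist("w2");print(r.read_state()["ee_pos"],r.read_state()["ft_force"])
cv2.imwrite("pics/w2b.png",c["color"][:,:,::-1])
E
```

```text
[0.50943672 0.01684099 0.04165554] [-0.72500365 -0.50648628  0.21253748]
```

View pics/w2b.png

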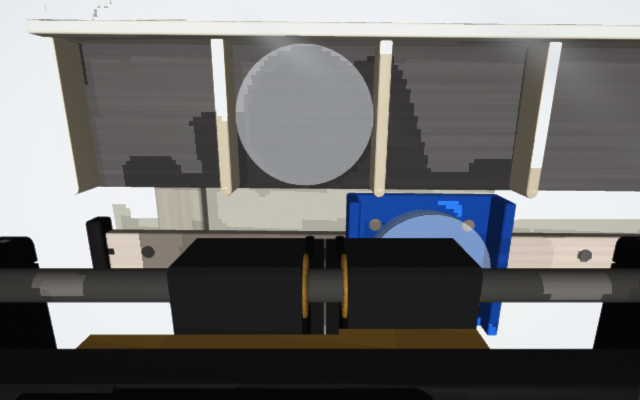

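The shuttle's left rear corner is at (349,196) and its right rear corner at (515,204). The gap 3 noses are at (380,192) and (532,194), so the shuttle is short of the gap.

```bash
python3 - <<'E'
from h import *
import pickle
c=pickle.load(open("w2.pkl","rb"))
for n,(u,v,z) in dict(n1=(227,192,.0445),n2=(380,192,.0445),n3=(532,194,.0445),shL=(348.5,196,.045),shR=(515,204,.045)).items():
    print(n,ray(c,u,v,z).round(4))
E
```

```text
n1 [0.5445 0.0584 0.0445]
n2 [ 0.5442 -0.0074  0.0445]
n3 [ 0.543  -0.073   0.0445]
shL [0.5426 0.0061 0.045 ]
shR [ 0.5387 -0.066   0.045 ]
```

Call:
drive_tool(series=[[[0, -0.2, 0], 0], [[0, -0.2, 0], 0], [[0, -0.2, 0], 0], [[0, -0.2, 0], 0], [[0, -0.2, 0], 0], [[0, 0, 0], 0], [[0, 0, 0], 0], [[0, 0, 0], 0], [[0, 0, 0], 0], [[0, 0, 0], 0]])

```text
time: 9.0
ee_pos: [0.5093, 0.0067, 0.0416]
eef_rot: [1.0, -0.002, -0.0, 0.0]
ft_force: [-0.5, -0.4, -0.4]
width: 0.0006
grip_force: 0.0
```

Call:
drive_tool(series=[[[0, 0.5, 0], 0], [[0, 0.5, 0], 0], [[0, 0, 2], 0], [[0, 0, 2], 0], [[0, -0.5, 3], 0], [[-2, -2, 1], 0], [[-3, -1.7, 0], 0], [[-3, -1.5, 0], 0], [[0, 0, 0], 0], [[0, 0, 0], 0]])

```text
time: 10.25
ee_pos: [0.43, -0.0398, 0.1219]
eef_rot: [1.0, -0.002, 0.001, 0.0]
ft_force: [0.2, -0.6, -0.2]
width: 0.0005
grip_force: 0.0
```

```bash
python3 - <<'E'
from h import *
import cv2
c=wrist("w3")
E
```

```text
(no output)
```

View pics/w3.png

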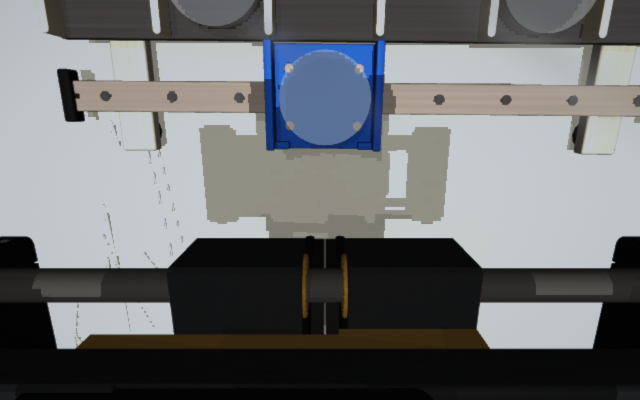

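The shuttle is square to gap 3: the noses' mid column is 324.5, the shuttle's is 324.3 and the dish's is 325. Now I'll lower the tip in front of the cut-out and push.

Call:
drive_tool(series=[[[0, 0, -2], 0], [[0, 0, -2], 0], [[0, 0, -2], 0], [[0, 0, -1.2], 0], [[0, 0, -0.6], 0], [[0, 0, 0], 0], [[0.5, 0, 0], 0], [[0.5, 0, 0], 0], [[0.5, 0, 0], 0], [[0.5, 0, 0], 0]])

```text
time: 11.55
ee_pos: [0.4498, -0.0402, 0.0437]
eef_rot: [1.0, -0.002, 0.0, 0.0]
ft_force: [0.1, -0.1, -0.9]
width: 0.0007
grip_force: 0.0
```

Call:
drive_tool(series=[[[0.5, 0, 0], 0], [[0.5, 0, 0], 0], [[0.5, 0, 0], 0], [[0.5, 0, 0], 0], [[0.5, 0, 0], 0], [[0.5, 0, 0], 0], [[0.5, 0, 0], 0], [[0.5, 0, 0], 0], [[0.5, 0, 0], 0], [[0.5, 0, 0], 0]])

```text
time: 12.8
ee_pos: [0.4996, -0.0402, 0.0436]
eef_rot: [1.0, -0.002, 0.0, 0.0]
ft_force: [0.2, -0.1, -0.7]
width: 0.0005
grip_force: 0.1
```

Call:
drive_tool(series=[[[0.5, 0, 0], 0], [[0.5, 0, 0], 0], [[0.5, 0, 0], 0], [[0.5, 0, 0], 0], [[0.5, 0, 0], 0], [[0.4, 0, 0], 0], [[0.3, 0, 0], 0], [[0.3, 0, 0], 0], [[0.2, 0, 0], 0], [[0, 0, 0], 0]])

```text
time: 14.05
ee_pos: [0.5364, -0.0402, 0.0436]
eef_rot: [1.0, -0.002, 0.0, 0.0]
ft_force: [-0.6, 0.6, 0.9]
width: 0.0007
grip_force: 0.0
```

Call:
drive_tool(series=[[[0.1, 0, 0], 0], [[0.1, 0, 0], 0], [[0.1, 0, 0], 0], [[0.1, 0, 0], 0], [[0, 0, 0], 0], [[0, 0, 0], 0], [[0, 0, 0], 0], [[0, 0, 0], 0], [[0, 0, 0], 0], [[0, 0, 0], 0]])

```text
time: 15.3
ee_pos: [0.5388, -0.0403, 0.0432]
eef_rot: [1.0, -0.002, -0.002, 0.0]
ft_force: [-7.8, -0.2, 4.7]
width: 0.0004
grip_force: 3.8
```

Call:
drive_tool(series=[[[0.1, 0, 0], 0], [[0, 0, 0], 0], [[0.1, 0, 0], 0], [[0, 0, 0], 0], [[0, 0, 0], 0], [[0, 0, 0], 0], [[0, 0, 0], 0], [[0, 0, 0], 0], [[0, 0, 0], 0], [[0, 0, 0], 0]])

```text
time: 16.55
ee_pos: [0.5392, -0.0404, 0.0429]
eef_rot: [1.0, -0.002, -0.003, 0.0]
ft_force: [-14.9, 0.3, 11.0]
width: 0.0002
grip_force: 7.6
```

The dish is against the wall (15 N). I'll back out and look.

Call:
drive_tool(series=[[[-0.2, 0, 0], 0], [[-0.3, 0, 0], 0], [[-0.5, 0, 0], 0], [[-1.5, 0, 0], 0], [[-2, 0, 0], 0], [[-3, 0, 0], 0], [[-3, 0, 0], 0], [[-1.0, 0, 2], 0], [[0, 0, 3], 0], [[0, 0, 3], 0]])

```text
time: 17.8
ee_pos: [0.4272, -0.0402, 0.1247]
eef_rot: [1.0, -0.002, 0.0, 0.0]
ft_force: [1.2, -0.4, 0.3]
width: 0.0003
grip_force: 0.0
```

Call:
drive_tool(series=[[[2, 0, 2], 0], [[2, -1, 2], 0], [[2, -2, 2], 0], [[2, -2, 0], 0], [[0, -2, 0], 0], [[0, 0, 0], 0], [[0, 0, 0], 0], [[0, 0, 0], 0], [[0, 0, 0], 0], [[0, 0, 0], 0]])

```text
time: 19.05
ee_pos: [0.5073, -0.11, 0.1837]
eef_rot: [1.0, -0.002, 0.0, 0.0]
ft_force: [-0.4, 0.9, 0.6]
width: 0.0006
grip_force: 0.0
```

```bash
python3 - <<'E'
from h import *
c=wrist("w4")
E
```

```text
(no output)
```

View pics/w4.png

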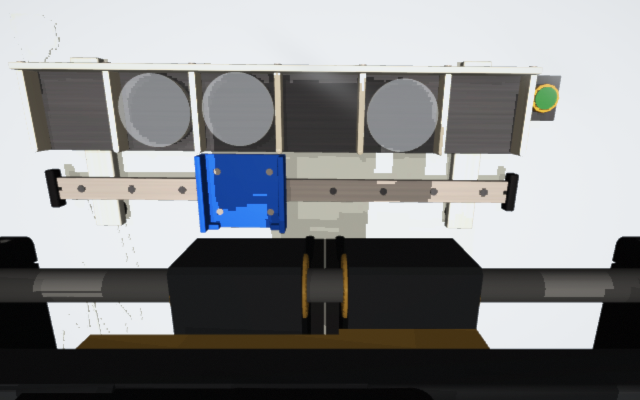

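Gap 3 now holds the dish at (238,108), level with dish A, so it is seated. Dish B hasn't moved, and the shuttle is empty. Next I'll push the shuttle back from its right side.

Call:
drive_tool(series=[[[0, 0, -3], 0], [[0, 0, -3], 0], [[0, 0, -3], 0], [[0, 0, -3], 0], [[0, 0, -1.5], 0], [[0, 0, -0.7], 0], [[0, 0, 0], 0], [[0, 0.4, 0], 0], [[0, 0.4, 0], 0], [[0, 0.4, 0], 0]])

```text
time: 20.35
ee_pos: [0.5075, -0.0979, 0.042]
eef_rot: [1.0, -0.002, 0.0, 0.0]
ft_force: [0.8, -0.5, -0.1]
width: 0.0007
grip_force: 0.0
```

Call:
drive_tool(series=[[[0, 0.4, 0], 0], [[0, 0.6, 0], 0], [[0, 0.7, 0], 0], [[0, 0.7, 0], 0], [[0, 0.7, 0], 0], [[0, 0.7, 0], 0], [[0, 0.7, 0], 0], [[0, 0.7, 0], 0], [[0, 0.7, 0], 0], [[0, 0.7, 0], 0]])

```text
time: 21.6
ee_pos: [0.5073, -0.0318, 0.0416]
eef_rot: [1.0, -0.002, 0.0, 0.0]
ft_force: [0.5, -1.1, -0.1]
width: 0.0005
grip_force: 0.7
```

Call:
drive_tool(series=[[[0, 0.7, 0], 0], [[0, 0.7, 0], 0], [[0, 0.7, 0], 0], [[0, 0.7, 0], 0], [[0, 0.7, 0], 0], [[0, 0.7, 0], 0], [[0, 0.7, 0], 0], [[0, 0.5, 0], 0], [[0, 0.3, 0], 0], [[0, 0.2, 0], 0]])

```text
time: 22.85
ee_pos: [0.5073, 0.0268, 0.0416]
eef_rot: [1.0, -0.002, -0.0, 0.0]
ft_force: [-0.5, -1.0, 0.3]
width: 0.0004
grip_force: 0.6
```

Expected stop at TCP y≈0.0446, about 18 mm more.

Call:
drive_tool(series=[[[0, 0.3, 0], 0], [[0, 0.3, 0], 0], [[0, 0.3, 0], 0], [[0, 0.3, 0], 0], [[0, 0.2, 0], 0], [[0, 0.2, 0], 0], [[0, 0.1, 0], 0], [[0, 0.1, 0], 0], [[0, 0, 0], 0], [[0, 0, 0], 0]])

```text
time: 24.1
ee_pos: [0.5071, 0.0449, 0.0415]
eef_rot: [1.0, -0.002, -0.0, -0.0]
ft_force: [-0.2, -0.2, -0.1]
width: 0.0004
grip_force: 0.1
```

Call:
drive_tool(series=[[[0, 0.1, 0], 0], [[0, 0, 0], 0], [[0, 0.1, 0], 0], [[0, 0, 0], 0], [[0, 0, 0], 0], [[0, 0, 0], 0], [[0, 0, 0], 0], [[0, 0, 0], 0], [[0, 0, 0], 0], [[0, 0, 0], 0]])

```text
time: 25.35
ee_pos: [0.5073, 0.0468, 0.0416]
eef_rot: [1.0, -0.002, 0.0, -0.0]
ft_force: [-0.9, -0.0, -0.7]
width: 0.0003
grip_force: 0.0
```

Call:
drive_tool(series=[[[0, 0.1, 0], 0], [[0, 0, 0], 0], [[0, 0.1, 0], 0], [[0, 0, 0], 0], [[0, 0, 0], 0], [[0, 0, 0], 0], [[0, 0, 0], 0], [[0, 0, 0], 0], [[0, 0, 0], 0], [[0, 0, 0], 0]])

```text
time: 26.6
ee_pos: [0.5073, 0.0471, 0.0416]
eef_rot: [1.0, -0.003, -0.0, 0.001]
ft_force: [-0.7, -8.2, 2.1]
width: 0.0005
grip_force: 3.8
```

Call:
drive_tool(series=[[[0, 0.1, 0], 0], [[0, 0, 0], 0], [[0, 0, 0], 0], [[0, 0, 0], 0], [[0, 0, 0], 0], [[0, 0, 0], 0], [[0, 0, 0], 0], [[0, 0, 0], 0], [[0, 0, 0], 0], [[0, 0, 0], 0]])

```text
time: 27.85
ee_pos: [0.5073, 0.0472, 0.0416]
eef_rot: [1.0, -0.003, -0.0, 0.001]
ft_force: [-1.1, -11.0, 3.5]
width: 0.0004
grip_force: 5.3
```

The shuttle is firm against its stop (11 N). I'll retreat and take a final check.

Call:
drive_tool(series=[[[0, -0.2, 0], 0], [[0, -0.3, 0], 0], [[0, -0.5, 0], 0], [[0, -1, 0], 0], [[0, 0, 3], 0], [[0, 0, 4], 0], [[0, 0, 5], 0], [[-2, 0, 4], 0], [[-2, 0, 0], 0], [[0, 0, 0], 0]])

```text
time: 29.1
ee_pos: [0.4668, 0.0292, 0.202]
eef_rot: [1.0, -0.002, 0.0, 0.001]
ft_force: [-0.7, -0.1, -0.3]
width: 0.0003
grip_force: 0.0
```

```bash
python3 - <<'E'
from h import *
c=wrist("w5")
E
```

```text
(no output)
```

View pics/w5.png

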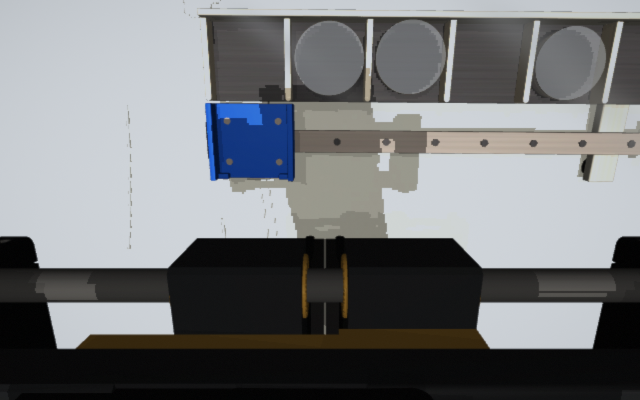

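The shuttle is at columns 207-294 in front of gap 1, against its stop. The dish is seated in gap 3 at (411,57), and dishes A and B haven't moved.

```bash
python3 -c "
from bench import r
print(r.close_job())"
```

```text
the job is handed in; nothing more can be done
None
```

The job is handed in: the dish rests against the back wall in the third gap and the empty shuttle is back against its left stop, with the wrist force never reading over about 19 N, about 29 s used, and the other dishes unmoved in the last picture.

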